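Pack the round vase in its hinged gift case

TASK

Push the lid of the wooden case up and over until it stays open by itself. Then take the round-bodied vase by its neck and lower it gently into the case, so that it stands upright and free on the case floor without being dropped, pressed down hard or knocked against the case. Leave the straight-sided and the cone-shaped vase standing where they are.

Things in the scene. Friction and masses are not known exactly. Their poses are not given: they have to be found in the camera images.
- case: open-topped plywood case with a hinged lid, fixed to the bench; outside 130 mm front to back (x), 150 mm wide (y), 100 mm high, walls and floor 6 mm thick, inside 118 mm (x) by 138 mm (y) and 94 mm deep with no divider; wood and floor are hard and do not give. Origin at the centre of its underside, on the bench; its own -x side is the front, its +x side the hinge side; it stands turned about the vertical by up to 0.3 rad
- case_floor (a point): centre of the upper face of the case's inner floor, 6 mm above the bench
- lid_hinge (a point): middle of the lid's hinge axis, which runs along the case's y axis, 102 mm above the bench and 67 mm behind the case's centre (its +x)
- lid_lip (a point): point on the underside of the lid's front lip, at its middle, 10 mm in from the front edge and 147 mm from the hinge axis. The lid is a flat plywood board 152 mm wide and 8 mm thick, 130 to 190 g, whose front edge stands out 25 mm beyond the front wall, so fingertips can get under it from the front with a tilted tool and push it up; its underside passes through the hinge axis
- lid (a joint): angle of the lid, rad: 0 shut (level), pi/2 upright, 1.9 fully open at its stop, leaning back, its edge then about 250 mm above the bench behind the case. A free hinge with almost no friction: it falls shut again below about 1.6 and falls open to the stop beyond it
- round_vase_center (a point): centre, half-way up (50 mm above its foot), of the white ceramic vase with a ball-shaped belly, 58 mm in diameter, from the foot to 51 mm up, then a straight round neck 20 mm in diameter from 62 to 88 mm above the foot, lip 25 mm in diameter at the top, 99 mm tall; 80 to 170 g; loose, stands on a flat foot about 34 mm in diameter; axis z up. Grip it round the neck, about 76 mm above the foot (26 mm above this point)
- straight_vase_center (a point): centre, half-way up (50 mm above its foot), of the white vase with a straight cylindrical body 52 mm in diameter and the same neck and height; loose, to be left alone
- cone_vase_center (a point): centre, half-way up (50 mm above its foot), of the white vase with a cone-shaped body 60 mm in diameter at the foot and the same neck and height; loose, to be left alone

How it is judged:
On the way:
1. the lid stands open by itself, leaning back on its stop, with the fingers off it (value of joint lid above 1.75 rad and contact force between each of the arm, the fingers and lid below 0.2 N and height (world z) of round_vase_center below 0.055 m), for 0.2 s.
At the end, for the whole second after the job is handed in: The lid is open (over 1.75 rad), the round vase stands at rest and upright (within 0.15 rad) on the floor inside the case, and the other two vases are within 25 mm of where they stood (value of joint lid above 1.75 rad and x of round_vase_center in the frame of case between -0.059 and 0.059 m and y of round_vase_center in the frame of case between -0.069 and 0.069 m and height (world z) of round_vase_center below 0.062 m and angle between round_vase_center's own z axis and vertical below 0.15 rad and linear speed of round_vase below 0.02 m/s and distance of each of straight_vase_center, cone_vase_center from where it was at the start of the episode below 0.025 m); the robot touches nothing.
It fails at once if the round vase strikes or is pressed against the case with more than 18 N (contact force between round_vase and case above 18 N).
It fails at once if the round vase is dropped: it falls faster than 0.5 m/s with no finger on it (linear speed of round_vase above 0.5 m/s and contact force between the fingers and round_vase below 0.05 N).
It fails at once if one of the other vases is knocked or moved (distance of any of straight_vase_center, cone_vase_center from where it was at the start of the episode above 0.03 m).
It also fails if it takes over 61 s, if anything falls off the work surface, if the arm or the gripper's body presses on something with over 40 N, if the wrist force passes 120 N, or if a joint passes its speed limit or range.

ROBOT

A 6-joint arm with a two-finger parallel gripper is mounted at the origin on a cart in front of the work surface, level with it; the furniture and walls round the work are solid. World frame = base frame: x ahead of the robot, y to its left, z up, the work surface at z = 0. Lengths are in m, angles in rad, forces in N, time in s.
With the tool pointing down it reaches from about 0.375 to 0.975 m from the base axis. Payload 3.8 kg.
Tool frame: the origin (TCP) lies between the finger pads; the fingertips stand 17 mm ahead of it and the grasp point (between the pads) lies 2 mm behind it; z points along the fingers, y is the line along which they close (so a half turn about z gives the same grasp; the last joint's range is limited). The gripper opens to 85 mm and grips with 20 to 120 N. Pads are 22 mm wide; open, the fingers measure 114 mm over their backs; the gripper's body (76 mm by 85 mm) begins 54 mm behind the grasp point. The pads swing forward as they close: fully open they stand 13 mm farther back than shut.
Start: joints at [1.208, 0.264, 1.604, -0, 1.274, -0.037], TCP at [0.216, 0.639, 0.22] pointing down, gripper open.
Joint ranges: [-2.63, 2.63], [-0.94, 2.18], [0.31, 2.57], [-1.31, 4.45], [0, 2.66], [-2.55, 2.55]. Speed limits (rad/s): [2.57, 2.57, 3.14, 3.14, 3.14, 3.14].

INTERFACE

Orientations are given as a rotation vector (axis times angle).
In Python, from workcell import bot gives the robot as it stands.
- The arm moves only by the tool play_rows, never from a script. Its argument "steps" is one flat list of numbers, 4 for each row, row after row: the shift along the tool's x, y, z in m, then the turn about the tool's z in rad. A call has 1 to 10 rows; each row is the pose to reach, as a shift and turn from the pose commanded when the call began, along the tool's axes at that moment; what a row does not reach only later rows make up. A row lasts 1/8 s, in which the tool goes at most 62.5 mm and 10.7 degrees, less where a joint would pass 70% of its speed; a pose out of reach is approached as far as the arm can. A call with a gripper value outside its range is refused whole. "jaw" is the closure in counts, from 0 (fully open) to 255 (shut), set as the call begins (left out, the last holds). The fingers move at their own pace and stop on an object; "grip_force" is the grip in N (left out, the last holds). Time passes only in rows, so rows that repeat a pose let the fingers close. It gives the time, the measured TCP pose, the force, the opening and the grip force at its end, in the units of the state.
- bot.read_state(): the state, without advancing time (a new reading comes with each control period).
- bot.read_camera(name): name is "side" or "top"; returns a dict with "pixels" (400x640x3 uint8, blue, green, red), "mtx" (3x3 intrinsics, pixels), "R" (3x3) and "t" (3): a world point X has camera coordinates R X + t. Camera axes: x right, y down, z forward; pixel columns grow to the right and rows downward; lengths in m; the calibration is good to about 2 mm. A picture is of the moment at which its call begins. There is no depth.
- bot.finish_job(): hands the job in; it is judged then, once.
The state is a dict: "time": time; "q": joint angles; "joint_vel": joint speeds; "joint_torque": joint torques, N m; "tool_pos": TCP position; "tcp_rot": TCP orientation; "wrist_force": force on the tool from outside, world axes, zero at the start; "torque": the same for the moment, N m; "width": opening from 0.0 (shut) to 1.0 (fully open); "grip_force": force on a finger pad.
Only numpy, scipy, OpenCV 4.12 (cv2) and the standard library are available. Lean on these libraries where they do the work, as an engineer would, in place of code of your own. Each camera call takes 0.05 s, during which the arm holds its last target. There are 200 camera calls.

## Working session

There is one attempt and no reset: what is moved stays moved. The work goes in short steps, Python scripts to look and compute and a tool call to move; the robot and the scene stay as the last step left them, time stands still between calls to the robot, and variables do not carry over. Pictures are saved under pics/ and viewed, at most 13 in all, crops included, and the job is handed in when it is done.

Besides the shell and the picture viewer there is one more tool, called after "Emit:" by a JSON object that holds its "op" and its "data", one argument or row to a line. play_rows: Moves the arm, as the interface text tells. Its arguments: {"type":"object","properties":{"steps":{"type":"array"},"jaw":{"type":"number"},"grip_force":{"type":"number"}},"required":["steps"]}

```bash
mkdir -p pics
python3 - <<'E'
from workcell import bot
import cv2,numpy as np
s=bot.read_state();print({k:np.round(v,3) for k,v in s.items()})
for n in("side","top"):
    c=bot.read_camera(n);cv2.imwrite(f"pics/{n}0.png",c["pixels"]);print(n,c["mtx"].tolist(),np.round(c["R"],4).tolist(),c["t"])
E
```

```text
{'time': np.float64(0.0), 'q': array([ 1.208,  0.265,  1.605,  0.   ,  1.274, -0.037]), 'joint_vel': array([-0.001,  0.   ,  0.001,  0.   ,  0.001,  0.   ]), 'joint_torque': array([-2.0000e-03, -5.1512e+01, -3.6731e+01, -0.0000e+00,  1.3000e-02,
       -0.0000e+00]), 'tool_pos': array([0.216, 0.639, 0.219]), 'tcp_rot': array([-5.09e-01, -3.10e+00,  3.00e-03]), 'wrist_force': array([ 0.191, -0.285, -0.172]), 'torque': array([0.016, 0.013, 0.006]), 'grip_force': np.float64(0.0), 'width': np.float64(0.998)}
side [[430.42343384667043, 0.0, 315.15948377120213], [0.0, 430.42343384667043, 202.5151006756127], [0.0, 0.0, 1.0]] [[0.8586, -0.5127, -0.0007], [-0.2803, -0.4682, -0.838], [0.4293, 0.7197, -0.5457]] [-0.49975274  0.13977679  1.04365052]
top [[386.09325481972036, 0.0, 321.9854481041942], [0.0, 386.09325481972036, 195.10949692672597], [0.0, 0.0, 1.0]] [[-0.0148, -0.9998, 0.0158], [-0.9991, 0.0142, -0.0392], [0.039, -0.0163, -0.9991]] [-0.14554872  0.48955173  1.14214268]
```

View pics/side0.png

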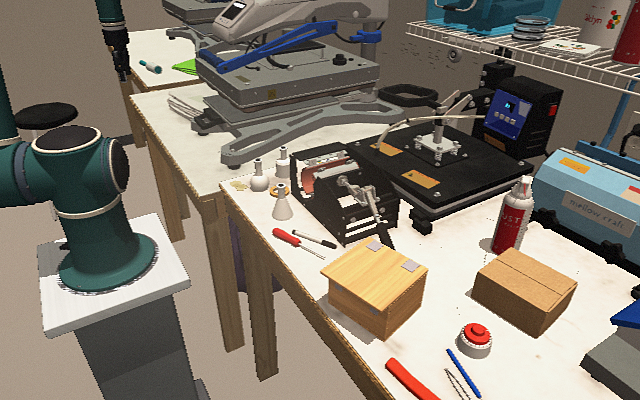

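View pics/top0.png

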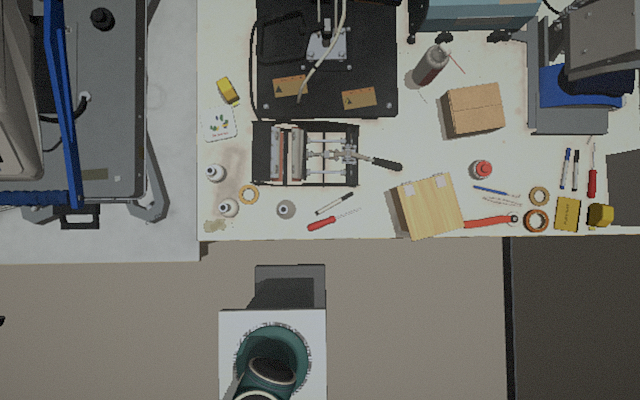

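The side view shows the case with its shut lid at about (375,280). The vases are at (258,178), which looks round, (283,162) and (281,203), the cone. The top view shows the lid at about (430,205) and the vases at (216,173), (228,207) and (285,209). I'll zoom in next.

Run:
```python
import cv2,numpy as np
a=cv2.imread("pics/side0.png");b=cv2.imread("pics/top0.png")
R=lambda im,x,y,w,h,f:cv2.resize(im[y:y+h,x:x+w],None,fx=f,fy=f,interpolation=cv2.INTER_CUBIC)
A=np.vstack([np.hstack([R(a,235,140,80,60+20,4.5),R(a,315,230,120,120,3)]),np.hstack([R(b,200,155,100,66,3.6),R(b,380,160,100,66+20-20,3.6)])])  if 0 else None
c=np.zeros((600,800,3),np.uint8)
for im,(x,y) in ((R(a,235,140,80,90,4),(0,0)),(R(a,315,230,120,110,3),(400,0)),(R(b,200,155,100,66,4),(0,360)),(R(b,385,165,90,80,3),(400,360))):
    h,w=im.shape[:2]; h=min(h,600-y);c[y:y+h,x:x+w]=im[:h]
cv2.imwrite("pics/zoom.png",c)
```

```text
(no output)
```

View pics/zoom.png

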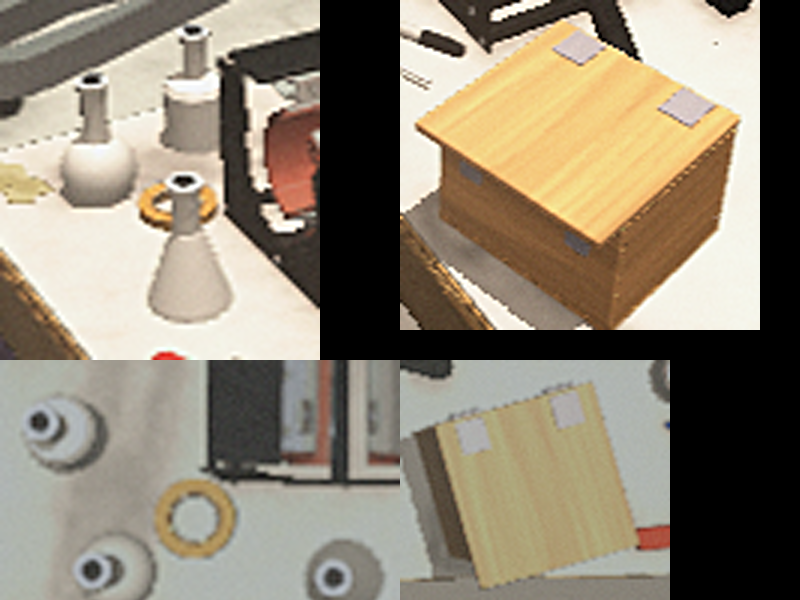

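```bash
cat > h.py <<'E'
import numpy as np,cv2
from scipy.optimize import least_squares
CAM={"side":([[430.4234,0,315.1595],[0,430.4234,202.5151],[0,0,1]],[[0.8586,-0.5127,-0.0007],[-0.2803,-0.4682,-0.838],[0.4293,0.7197,-0.5457]],[-0.49975274,0.13977679,1.04365052]),
"top":([[386.0933,0,321.9854],[0,386.0933,195.1095],[0,0,1]],[[-0.0148,-0.9998,0.0158],[-0.9991,0.0142,-0.0392],[0.039,-0.0163,-0.9991]],[-0.14554872,0.48955173,1.14214268])}
def proj(n,X):
    K,R,t=map(np.array,CAM[n]);p=(np.atleast_2d(X)@R.T+t)@K.T;return p[:,:2]/p[:,2:]
def ray(n,uv,z):
    K,R,t=map(np.array,CAM[n]);d=R.T@np.linalg.solve(K,[*uv,1]);c=-R.T@t;return c+d*(z-c[2])/d[2]
E
python3 - <<'E'
from h import *
for n,s,t in(("round",(258,160.5),(223.75,207.5)),("straight",(283.2,149),(210.5,170.5)),("cone",(281,185.7),(283.2,209.2))):
    r=least_squares(lambda X:np.r_[proj("side",X)[0]-s,proj("top",X)[0]-t],[.4,.2,.1]);print(n,r.x.round(4),r.fun.round(1),ray("side",s,.099).round(4),ray("top",t,.099).round(4))
T=[(397.3,186.7),(448.3,172),(464,227.7),(412.7,241)];S=[(371,238),(428.3,270),(381,309),(320.3,271.7)]
def f(p):
    x,y,a,b=p;c,s=np.cos(a),np.sin(a)
    L=np.array([[b,.076],[b,-.076],[-.09,-.076],[-.09,.076]])@np.array([[c,s],[-s,c]])+[x,y]
    L=np.c_[L,np.full(4,.110)];return np.r_[(proj("top",L)-T).ravel(),(proj("side",L)-S).ravel()]
r=least_squares(f,[.45,-.2,.2,.067]);print(r.x.round(4),r.fun.round(1))
E
```

```text
round [0.4549 0.1189 0.0964] [-0.5 -0.   0.2 -0.4] [0.4541 0.1135 0.099 ] [0.4537 0.1188 0.099 ]
straight [0.5576 0.1559 0.0927] [-0.4  0.   0.1 -0.3] [0.5529 0.1437 0.099 ] [0.556  0.1546 0.099 ]
cone [ 0.4479 -0.0442  0.0954] [-0.4  0.   0.2 -0.4] [ 0.4463 -0.0503  0.099 ] [ 0.4467 -0.044   0.099 ]
[ 0.4616 -0.4473  0.2457  0.064 ] [ 0.1 -0.6  2.3 -0.   1.7 -1.5 -0.3 -0.4 -2.2 -1.9  0.4 -0.7 -0.4  1.9
 -0.9 -2. ]
```

```bash
cat >> h.py <<'E'
from scipy.spatial.transform import Rotation as Ro
C=np.array([.4616,-.4473]);YAW=.2457
def w(p): # case frame xy -> world
    c,s=np.cos(YAW),np.sin(YAW);return C+np.array([[c,-s],[s,c]])@p
def st():
    from workcell import bot
    s=bot.read_state();s["Rm"]=Ro.from_rotvec(s["tcp_rot"]).as_matrix();return s
def rel(X,s=None):
    s=s or st();return (s["Rm"].T@(np.array(X)-s["tool_pos"])).round(4)
def turn(a,s=None): # turn about tool z so tool x points at world angle a (mod pi)
    s=s or st();x=s["Rm"][:,0];d=np.arctan2(x[1],x[0])-a;return (d+np.pi/2)%np.pi-np.pi/2
E
python3 - <<'E'
from h import *
s=st();print(s["Rm"].round(3),turn(YAW,s))
pf=w([-.135,0])
for X in((.42,.45,.26),(.48,.15,.26),(.46,-.2,.26),(*pf,.22),(*pf,.105)):print(np.round(X,3),rel(X,s))
E
```

```text
[[-0.947  0.32  -0.001]
 [ 0.32   0.947 -0.002]
 [ 0.    -0.002 -1.   ]] -0.5714960567989937
[0.42 0.45 0.26] [-0.2539 -0.1136 -0.041 ]
[0.48 0.15 0.26] [-0.4067 -0.3786 -0.0405]
[ 0.46 -0.2   0.26] [-0.4998 -0.7166 -0.0398]
[ 0.331 -0.48   0.22 ] [-4.6690e-01 -1.0233e+00  9.0000e-04]
[ 0.331 -0.48   0.105] [-0.4669 -1.0231  0.1159]
```

Emit:
{"op": "play_rows", "data": {
  "jaw": 255,
  "steps": [-0.05,-0.022,-0.02,0.12,-0.1,-0.045,-0.04,0.27,-0.15,-0.068,-0.04,0.42,-0.2,-0.09,-0.04,0.57,-0.25,-0.114,-0.04,0.72,-0.28,-0.165,-0.04,0.87,-0.31,-0.22,-0.04,1.02,-0.345,-0.27,-0.04,1.17,-0.375,-0.325,-0.04,1.32,-0.407,-0.379,-0.04,1.45]
}}

```text
time: 1.35
tool_pos: [0.48, 0.1486, 0.2596]
tcp_rot: [-2.441, -1.977, 0.0]
wrist_force: [1.3, -0.3, -0.1]
width: 0.001
grip_force: 0.0
```

Run:
```python
from h import *
s=st();x=s["Rm"][:,0];print(s["time"],s["tool_pos"],s["q"].round(3),np.arctan2(x[1],x[0]),turn(YAW,s))
pf=w([-.135,0])
for X in((.46,-.15,.26),(*pf,.26),(*pf,.105)):print(np.round(X,3),rel(X,s))
```

```text
1.35 [0.47998165 0.14855918 0.25959782] [ 0.251 -0.09   1.914 -0.     1.318  0.46 ] 1.3617018423549032 1.116001842354903
[ 0.46 -0.15  0.26] [-0.2962  0.0424 -0.0003]
[ 0.331 -0.48   0.26 ] [-6.46e-01 -1.56e-02 -3.00e-04]
[ 0.331 -0.48   0.105] [-0.646  -0.0155  0.1547]
```

Emit:
{"op": "play_rows", "data": {
  "steps": [-0.06,0.01,0,0.13,-0.12,0.02,0,0.26,-0.18,0.03,0,0.39,-0.24,0.04,0,0.52,-0.3,0.042,0,0.65,-0.36,0.034,0,0.78,-0.42,0.024,0,0.91,-0.48,0.014,0,1.0,-0.54,0.004,0,1.116,-0.6,-0.006,0,1.116]
}}

```text
time: 2.6
tool_pos: [0.351, -0.4372, 0.2596]
tcp_rot: [-3.117, -0.389, -0.0]
wrist_force: [1.4, 1.0, 0.2]
width: -0.001
grip_force: 0.0
```

Run:
```python
from h import *
s=st();print(s["tool_pos"],turn(YAW,s))
for d,z in((-.135,.26),(-.135,.1),(-.1,.1)):
    X=(*w([d,0]),z);print(np.round(X,3),rel(X,s))
```

```text
[ 0.3510246  -0.43716643  0.25960851] 0.002818113364232211
[ 0.331 -0.48   0.26 ] [-0.0303  0.0366 -0.0004]
[ 0.331 -0.48   0.1  ] [-0.0303  0.0367  0.1596]
[ 0.365 -0.472  0.1  ] [0.0047 0.0368 0.1596]
```

Emit:
{"op": "play_rows", "data": {
  "steps": [-0.03,0.037,0,0,-0.03,0.037,0.05,0,-0.03,0.037,0.1,0,-0.03,0.037,0.15,0,-0.03,0.037,0.155,0,-0.03,0.037,0.155,0]
}}

```text
time: 3.35
tool_pos: [0.3326, -0.4792, 0.1057]
tcp_rot: [3.117, 0.391, 0.0]
wrist_force: [-0.3, -0.6, 0.6]
width: 0.003
grip_force: 0.0
```

Run:
```python
from h import *
from workcell import bot
print(bot.read_state()["tool_pos"])
c=np.zeros((360,760,3),np.uint8)
for n,(x,y),i in(("side",(305,200),0),("top",(380,160),1)):
    im=bot.read_camera(n)["pixels"];cv2.imwrite(f"pics/{n}1.png",im);c[:,i*380:(i+1)*380]=cv2.resize(im[y:y+120,x:x+126],(380,360),interpolation=2)
cv2.imwrite("pics/z1.png",c)
```

```text
[ 0.33256089 -0.47923916  0.10570177]
```

View pics/z1.png

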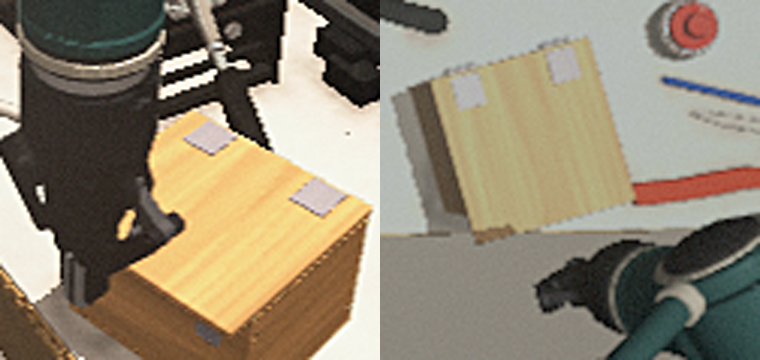

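The gripper stands just in front of the lid lip: the fingertips are at about (95,290) in the left crop. I'll move in to make contact.

Emit:
{"op": "play_rows", "data": {
  "steps": [0.01,0,0,0,0.02,0,0,0,0.025,0,0,0,0.028,0,0,0,0.031,0,0,0,0.034,0,0,0]
}}

```text
time: 4.2
tool_pos: [0.3653, -0.4704, 0.1048]
tcp_rot: [-3.117, -0.391, 0.0]
wrist_force: [0.3, -0.3, -0.5]
width: 0.003
grip_force: 0.0
```

Emit:
{"op": "play_rows", "data": {
  "steps": [0.002,0,0,0,0.004,0,0,0,0.004,0,0,0]
}}

```text
time: 4.58
tool_pos: [0.3692, -0.4695, 0.105]
tcp_rot: [-3.117, -0.391, 0.0]
wrist_force: [-0.1, 0.1, -0.4]
width: -0.001
grip_force: 0.0
```

Emit:
{"op": "play_rows", "data": {
  "steps": [0.002,0,0,0,0.004,0,0,0,0.004,0,0,0]
}}

```text
time: 4.95
tool_pos: [0.3732, -0.4685, 0.105]
tcp_rot: [3.117, 0.392, 0.0]
wrist_force: [0.6, -0.1, -0.1]
width: -0.001
grip_force: 0.0
```

Emit:
{"op": "play_rows", "data": {
  "steps": [0.002,0,0,0,0.004,0,0,0,0.004,0,0,0]
}}

```text
time: 5.32
tool_pos: [0.3771, -0.4675, 0.105]
tcp_rot: [3.117, 0.392, 0.0]
wrist_force: [-0.4, -0.1, 0.8]
width: -0.002
grip_force: 0.0
```

Emit:
{"op": "play_rows", "data": {
  "steps": [0.002,0,0,0,0.004,0,0,0,0.004,0,0,0]
}}

```text
time: 5.7
tool_pos: [0.3809, -0.4665, 0.105]
tcp_rot: [-3.117, -0.392, -0.0]
wrist_force: [-0.4, -0.2, 0.3]
width: -0.002
grip_force: 0.0
```

Run:
```python
from h import *
from workcell import bot
print(bot.read_state()["tool_pos"])
c=np.zeros((400,800,3),np.uint8)
for n,(x,y),i in(("side",(305,225),0),("top",(380,170),1)):
    im=bot.read_camera(n)["pixels"];c[:,i*400:(i+1)*400]=cv2.resize(im[y:y+80,x:x+80],(400,400),interpolation=2)
cv2.imwrite("pics/z2.png",c)
```

```text
[ 0.38092302 -0.46650928  0.10498307]
```

View pics/z2.png

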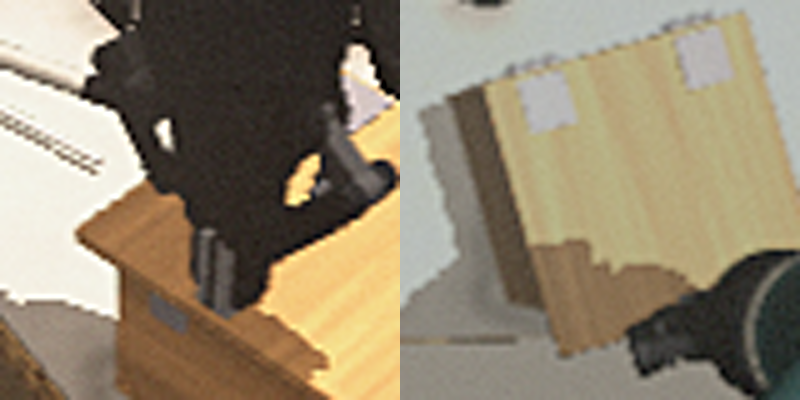

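Run:
```python
from h import *
for dx in(-.011,.011):
  for z in(.088,.1,.11):
    o=dx*np.array([.97,.243]);print(dx,z,proj("side",[.3809+o[0],-.4665+o[1],z]).round(1),proj("top",[.3809+o[0],-.4665+o[1],z]).round(1))
E2=[(*w([-.09,y]),z) for y in(.076,-.076) for z in(.102,.11)]
print(proj("side",E2).round(1),proj("top",E2).round(1))
```

```text
-0.011 0.088 [[346.  298.4]] [[436.6 234.4]]
-0.011 0.1 [[346.3 293.8]] [[437.9 234.7]]
-0.011 0.11 [[346.5 289.9]] [[439.1 234.9]]
0.011 0.088 [[353.6 292.5]] [[434.5 226.8]]
0.011 0.1 [[353.9 287.9]] [[435.8 226.9]]
0.011 0.11 [[354.2 284.1]] [[436.9 227.1]]
[[319.4 272.8]
 [319.4 269.7]
 [380.2 314. ]
 [380.6 310.9]] [[411.6 240.4]
 [412.3 240.6]
 [464.6 226.1]
 [465.7 226.2]]
```

Run:
```python
from h import *
for z in(.088,.1,.11,.12):print(z,proj("side",[.3326,-.4792,z]).round(1),proj("side",[.3809,-.4665,z]).round(1))
```

```text
0.088 [[332.2 309.5]] [[349.9 295.4]]
0.1 [[332.4 304.9]] [[350.1 290.8]]
0.11 [[332.5 301. ]] [[350.4 287. ]]
0.12 [[332.6 297. ]] [[350.6 283.1]]
```

Emit:
{"op": "play_rows", "data": {
  "steps": [0,0,0.002,0,0,0,0.004,0,0,0,0.004,0]
}}

```text
time: 6.18
tool_pos: [0.3805, -0.4663, 0.1006]
tcp_rot: [-3.117, -0.391, 0.001]
wrist_force: [-0.4, 0.7, -0.1]
width: 0.002
grip_force: 0.0
```

Emit:
{"op": "play_rows", "data": {
  "steps": [0,0,0.002,0,0,0,0.004,0,0,0,0.006,0,0,0,0.006,0]
}}

```text
time: 6.68
tool_pos: [0.3809, -0.4669, 0.0985]
tcp_rot: [3.116, 0.391, 0.0]
wrist_force: [-5.3, 6.2, 17.0]
width: 0.001
grip_force: 8.7
```

Run:
```python
from h import *
s=st()
F=s["wrist_force"];M=s["torque"];print(F,M,s["tool_pos"])
r=np.cross(F,M)/(F@F);print(r, r+F/np.linalg.norm(F)*.01, s["Rm"].T@r, s["Rm"].T@F)
from workcell import bot
im=bot.read_camera("side")["pixels"];cv2.imwrite("pics/z3.png",cv2.resize(im[220:320,300:420],(720,600),interpolation=2))
```

```text
[-5.28358092  6.15566695 17.00724723] [ 1.06570372  0.86920041 -0.06018771] [ 0.38090629 -0.46687532  0.09845846]
[-0.04267847  0.0501519  -0.03141094] [-0.04548249  0.05341874 -0.02238513] [-0.02895542 -0.05916869  0.03136818] [ -3.59561589  -7.25956054 -17.01250271]
```

View pics/z3.png

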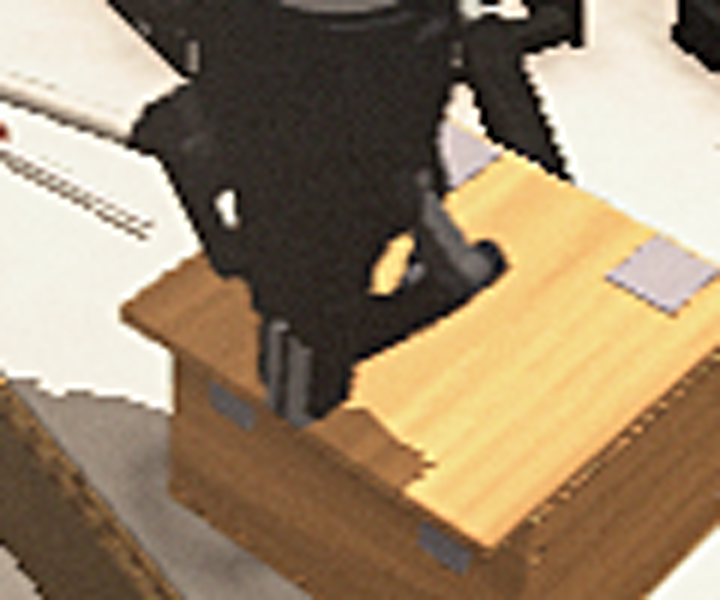

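The side crop shows the fingertips at (300,425) resting on the lid's top, at the front edge. So they stand higher than I assumed, with the tip at about z 0.11 when the TCP is at 0.0985. I'll back off, go lower, and push on the edge from the front.

Emit:
{"op": "play_rows", "data": {
  "steps": [0,0,-0.015,0,-0.018,0,-0.015,0,-0.036,0,-0.015,0,-0.036,0,0.008,0,-0.036,0,0.014,0,-0.036,0,0.014,0]
}}

```text
time: 7.48
tool_pos: [0.3447, -0.4749, 0.0799]
tcp_rot: [-3.115, -0.39, 0.002]
wrist_force: [0.2, -0.7, -0.0]
width: -0.003
grip_force: 0.0
```

Emit:
{"op": "play_rows", "data": {
  "steps": [0.008,0,0,0,0.014,0,0,0,0.018,0,0,0,0.02,0,0,0,0.02,0,0,0]
}}

```text
time: 8.1
tool_pos: [0.3642, -0.4711, 0.0815]
tcp_rot: [3.116, 0.393, -0.004]
wrist_force: [-5.1, -1.8, 2.4]
width: 0.005
grip_force: 2.8
```

Emit:
{"op": "play_rows", "data": {
  "steps": [0.003,0,0,0,0.005,0,0,0,0.005,0,0,0]
}}

```text
time: 8.48
tool_pos: [0.3643, -0.4711, 0.0815]
tcp_rot: [3.116, 0.395, -0.017]
wrist_force: [-19.7, -4.8, 7.8]
width: 0.001
grip_force: 10.4
```

Emit:
{"op": "play_rows", "data": {
  "steps": [0,0,-0.003,0,0,0,-0.006,0,0,0,-0.009,0,0,0,-0.012,0,0,0,-0.015,0]
}}

```text
time: 9.1
tool_pos: [0.3651, -0.4708, 0.0954]
tcp_rot: [3.116, 0.393, -0.014]
wrist_force: [-14.7, -5.9, 1.3]
width: 0.001
grip_force: 7.8
```

Emit:
{"op": "play_rows", "data": {
  "steps": [0.001,0,-0.004,0,0.002,0,-0.008,0,0.003,0,-0.012,0,0.004,0,-0.016,0,0.005,0,-0.02,0]
}}

```text
time: 9.72
tool_pos: [0.3685, -0.4699, 0.1158]
tcp_rot: [3.116, 0.394, -0.018]
wrist_force: [-19.1, -7.0, 3.6]
width: -0.003
grip_force: 10.5
```

Emit:
{"op": "play_rows", "data": {
  "steps": [0.002,0,-0.007,0,0.004,0,-0.014,0,0.006,0,-0.021,0,0.008,0,-0.027,0,0.011,0,-0.034,0,0.015,0,-0.041,0,0.019,0,-0.048,0,0.023,0,-0.054,0]
}}

```text
time: 10.72
tool_pos: [0.3929, -0.4637, 0.1717]
tcp_rot: [3.116, 0.392, -0.013]
wrist_force: [-14.9, -1.3, 10.2]
width: -0.0
grip_force: 7.4
```

Emit:
{"op": "play_rows", "data": {
  "steps": [0.006,0,-0.008,0,0.013,0,-0.016,0,0.02,0,-0.022,0,0.028,0,-0.028,0,0.036,0,-0.034,0,0.044,0,-0.038,0,0.053,0,-0.042,0,0.062,0,-0.045,0,0.072,0,-0.048,0]
}}

```text
time: 11.85
tool_pos: [0.4677, -0.4442, 0.2179]
tcp_rot: [-3.117, -0.391, 0.0]
wrist_force: [0.2, -0.6, 0.1]
width: -0.004
grip_force: 0.2
```

Run:
```python
from h import *
from workcell import bot
print(bot.read_state()["tool_pos"])
im=bot.read_camera("side")["pixels"];cv2.imwrite("pics/z4.png",cv2.resize(im[180:340,280:460],None,fx=3,fy=3,interpolation=2))
```

```text
[ 0.46765708 -0.44421002  0.217914  ]
```

View pics/z4.png

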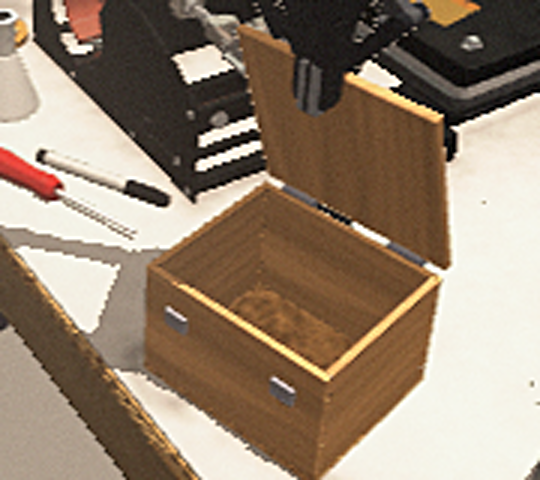

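Run:
```python
from h import *
for th in(1.3,1.5,1.7,1.9):
    P=[(*w([.067-.157*np.cos(th),y]),.102+.157*np.sin(th)) for y in(.076,-.076)];print(th,proj("side",P).round(0).tolist())
s=st();x=s["Rm"][:,0];print(np.arctan2(x[1],x[0]),s["q"].round(3),s["time"])
X=[(.46,-.25,.27),(.44,.02,.27),(.4545,.117,.27),(.4545,.117,.2)]
for p in X:print(p,rel(p,s))
```

```text
1.3 [[361.0, 186.0], [428.0, 218.0]]
1.5 [[371.0, 179.0], [438.0, 209.0]]
1.7 [[381.0, 173.0], [447.0, 202.0]]
1.9 [[390.0, 171.0], [455.0, 199.0]]
0.2503320981723151 [-7.970e-01  2.100e-01  1.673e+00  1.000e-03  1.258e+00  5.230e-01] 11.9
(0.46, -0.25, 0.27) [ 0.0394 -0.1902 -0.0515]
(0.44, 0.02, 0.27) [ 0.0869 -0.4568 -0.0516]
(0.4545, 0.117, 0.27) [ 0.125  -0.5472 -0.0516]
(0.4545, 0.117, 0.2) [ 0.1248 -0.5472  0.0184]
```

The lid is at about 1.3 rad and resting on the fingers. I'll push it over.

Emit:
{"op": "play_rows", "data": {
  "steps": [0.012,0,0,0,0.024,0,0,0,0.036,0,0,0,0.047,0,0,0,0.057,0,0,0,0.066,0,0,0,0.074,0,0,0,0.08,0,0,0]
}}

```text
time: 12.9
tool_pos: [0.545, -0.4247, 0.218]
tcp_rot: [-3.117, -0.391, -0.0]
wrist_force: [0.3, 0.7, -0.4]
width: 0.001
grip_force: 0.0
```

Emit:
{"op": "play_rows", "data": {
  "steps": [-0.03,0,0,0,-0.06,0,-0.02,0,-0.06,0,-0.05,0,-0.06,-0.05,-0.05,0,-0.06,-0.05,-0.05,0]
}}

```text
time: 13.52
tool_pos: [0.4733, -0.3889, 0.2684]
tcp_rot: [-3.116, -0.393, 0.0]
wrist_force: [0.5, 0.3, -0.6]
width: -0.003
grip_force: 0.0
```

Run:
```python
from h import *
from workcell import bot
im=bot.read_camera("side")["pixels"];cv2.imwrite("pics/z5.png",cv2.resize(im[140:340,240:460],None,fx=2.7,fy=2.7,interpolation=2))
s=st();x=s["Rm"][:,0];print(np.arctan2(x[1],x[0]),s["tool_pos"],s["time"])
for p in [(.45,-.2,.26),(.45,.02,.26),(.4545,.117,.26),(.4545,.117,.2)]:print(p,rel(p,s))
```

```text
0.2507376338619229 [ 0.47372173 -0.39025699  0.26832149] 13.575
(0.45, -0.2, 0.26) [ 0.0242 -0.1902  0.0082]
(0.45, 0.02, 0.26) [ 0.0788 -0.4033  0.0082]
(0.4545, 0.117, 0.26) [ 0.1072 -0.4962  0.0081]
(0.4545, 0.117, 0.2) [ 0.1072 -0.4962  0.0681]
```

View pics/z5.png

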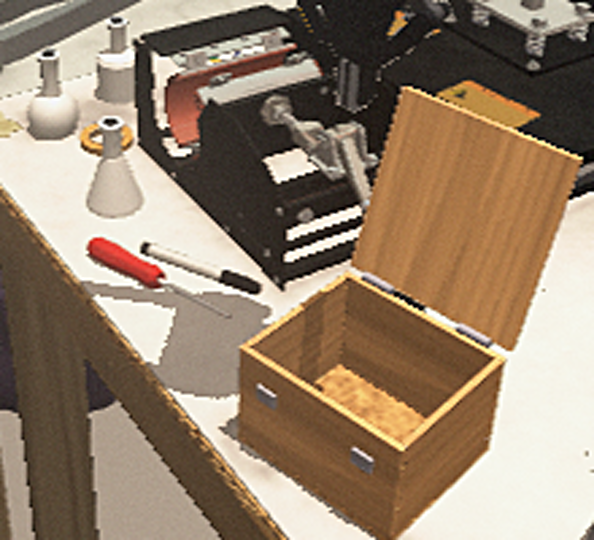

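The lid is fully open: its corner at (390,173) in the full image matches 1.9 rad. The vases stand untouched. Next I'll check the fingertip offset and the case pose from this picture.

Run:
```python
from h import *
for z in(.25,.26,.27,.28,.29):print(z,proj("side",[.4737,-.3903,z]).round(1))
S=np.array([(328.9,268.9),(369.6,240.7),(426.3,271.5),(389.3,305.6)])
P=[(*w(q),.1) for q in((-.065,.075),(.065,.075),(.065,-.075),(-.065,-.075))];print((proj("side",P)-S).round(1).tolist())
def f(p):
    c,s=np.cos(p[2]),np.sin(p[2]);L=np.array([(-.065,.075),(.065,.075),(.065,-.075),(-.065,-.075)])@np.array([[c,s],[-s,c]])+p[:2]
    return (proj("side",np.c_[L,np.full(4,.1)])-S).ravel()
r=least_squares(f,[.46,-.447,.246]);print(r.x,r.fun.round(1))
```

```text
0.25 [[370.6 192.3]]
0.26 [[371.  187.8]]
0.27 [[371.3 183.3]]
0.28 [[371.7 178.8]]
0.29 [[372.1 174.1]]
[[-0.5, -1.1], [-0.5, -1.0], [1.5, 1.1], [-1.1, 1.5]]
[ 0.46232516 -0.44673866  0.26364503] [-0.4 -0.8 -1.2 -1.2  1.4  0.2 -0.   1.1]
```

Emit:
{"op": "play_rows", "data": {
  "jaw": 0,
  "steps": [0.012,-0.055,0,0,0.024,-0.11,0,0,0.036,-0.166,0,0,0.048,-0.222,0,0,0.06,-0.278,0,0,0.072,-0.333,0,0,0.084,-0.389,0,0,0.096,-0.444,0,0,0.105,-0.485,0,0,0.107,-0.496,0,0]
}}

```text
time: 14.82
tool_pos: [0.4556, 0.1177, 0.2681]
tcp_rot: [3.116, 0.396, 0.001]
wrist_force: [-0.6, -0.5, -0.1]
width: 1.006
grip_force: 0.0
```

Run:
```python
from h import *
s=st();print(s["tool_pos"],s["q"].round(2))
for p in [(.454,.117,.15),(.454,.117,.075),(.454,.117,.048)]:print(p,rel(p,s))
```

```text
[0.45556379 0.1177152  0.26813128] [ 0.2  -0.16  1.96 -0.    1.34  1.52]
(0.454, 0.117, 0.15) [-0.0017  0.0003  0.1181]
(0.454, 0.117, 0.075) [-0.0018  0.0003  0.1931]
(0.454, 0.117, 0.048) [-0.0018  0.0003  0.2201]
```

Emit:
{"op": "play_rows", "data": {
  "steps": [-0.002,0,0.05,0,-0.002,0,0.1,0,-0.002,0,0.135,0,-0.002,0,0.15,0,-0.002,0,0.158,0,-0.002,0,0.158,0]
}}

```text
time: 15.58
tool_pos: [0.454, 0.1152, 0.1107]
tcp_rot: [3.117, 0.391, 0.002]
wrist_force: [-0.4, 0.0, 0.1]
width: 0.998
grip_force: 0.0
```

Run:
```python
from h import *
from workcell import bot
print(st()["tool_pos"])
a=bot.read_camera("side")["pixels"][110:220,210:310];b=bot.read_camera("top")["pixels"][150:250,190:310]
c=np.zeros((550,800,3),np.uint8);c[:,:450]=cv2.resize(a,(500,550),interpolation=2)[:,:450];c[:292,450:]=cv2.resize(b,(350,292),interpolation=2)
cv2.imwrite("pics/z6.png",c)
```

```text
[0.4540194  0.11523239 0.11070915]
```

View pics/z6.png

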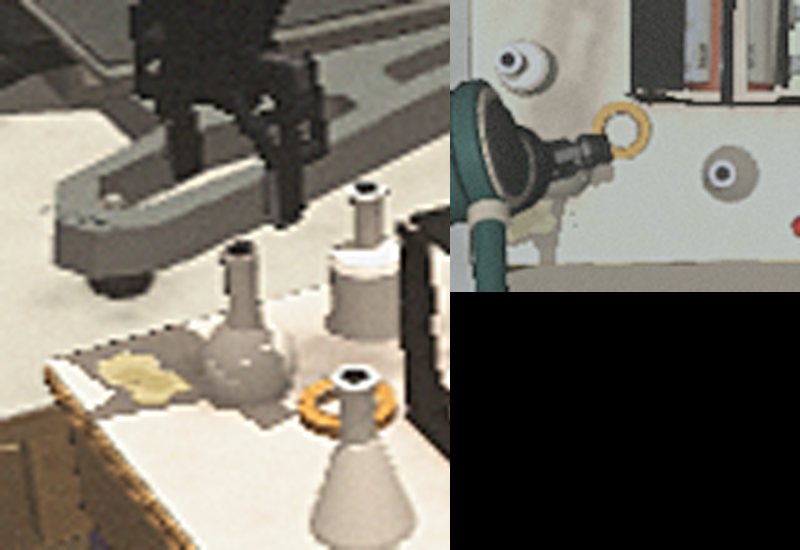

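The fingers straddle the neck. The tips at (247,145) and (267,154) in the full image put them at about z 0.133 with the TCP at 0.111. That confirms the pads sit about 28 mm higher than reported, so I'll grip with a reported TCP of 0.048.

Emit:
{"op": "play_rows", "data": {
  "steps": [0,-0.001,0.015,0,0,-0.001,0.03,0,0,-0.001,0.045,0,0,-0.001,0.056,0,0,-0.001,0.063,0,0,-0.001,0.063,0]
}}

```text
time: 16.42
tool_pos: [0.4523, 0.1163, 0.0462]
tcp_rot: [3.117, 0.391, -0.002]
wrist_force: [-0.5, 0.9, 0.2]
width: 1.004
grip_force: 0.0
```

Emit:
{"op": "play_rows", "data": {
  "jaw": 255,
  "grip_force": 30,
  "steps": [0,0,0,0,0,0,0,0,0,0,0,0,0,0,0,0,0,0,0,0,0,0,0,0,0,0,0,0,0,0,0,0]
}}

```text
time: 17.42
tool_pos: [0.4534, 0.1166, 0.0474]
tcp_rot: [-3.117, -0.391, -0.001]
wrist_force: [-0.5, 2.1, 5.5]
width: 0.259
grip_force: 28.9
```

Emit:
{"op": "play_rows", "data": {
  "steps": [0,0,-0.005,0,0,0,-0.015,0,0,0,-0.03,0,0,0,-0.055,0,0,0,-0.085,0,0,0,-0.115,0,0,0,-0.14,0,0,0,-0.16,0,0,0,-0.165,0,0,0,-0.165,0]
}}

```text
time: 18.68
tool_pos: [0.4529, 0.1163, 0.2123]
tcp_rot: [3.117, 0.391, 0.001]
wrist_force: [-0.3, 0.3, -1.1]
width: 0.257
grip_force: 29.7
```

Run:
```python
from h import *
s=st();print(s["tool_pos"],s["q"].round(2),s["wrist_force"],s["width"],s["grip_force"])
for p in [(.45,-.2,.212),(*w([-.008,0]),.212)]:print(p,rel(p,s))
```

```text
[0.45287786 0.11633652 0.21225575] [ 0.2  -0.13  2.04 -0.    1.23  1.52] [-0.25299039  0.32933933 -1.07444185] 0.25729476260188183 29.70975818869192
(0.45, -0.2, 0.212) [-8.100e-02  3.058e-01  2.000e-04]
(np.float64(0.45384026161699587), np.float64(-0.4492458828914743), 0.212) [-1.389e-01  5.483e-01  2.000e-04]
```

Emit:
{"op": "play_rows", "data": {
  "steps": [-0.006,0.025,0,0,-0.019,0.075,0,0,-0.032,0.125,0,0,-0.045,0.175,0,0,-0.058,0.23,0,0,-0.072,0.285,0,0,-0.086,0.34,0,0,-0.1,0.395,0,0,-0.114,0.45,0,0,-0.125,0.495,0,0]
}}

```text
time: 19.92
tool_pos: [0.453, -0.3959, 0.2102]
tcp_rot: [-3.115, -0.389, 0.003]
wrist_force: [1.5, 0.0, -1.6]
width: 0.262
grip_force: 29.8
```

Emit:
{"op": "play_rows", "data": {
  "steps": [-0.009,0.033,0,0,-0.013,0.05,0,0,-0.014,0.053,0,0,-0.014,0.053,0,0,-0.014,0.053,0,0]
}}

```text
time: 20.55
tool_pos: [0.4539, -0.4476, 0.212]
tcp_rot: [-3.116, -0.393, 0.0]
wrist_force: [0.6, 0.3, -1.1]
width: 0.26
grip_force: 29.9
```

Run:
```python
from h import *
from workcell import bot
s=st();print(s["tool_pos"],s["wrist_force"],s["width"],rel((*w([-.008,0]),.0534),s))
a=bot.read_camera("side")["pixels"][130:330,290:450]
b=bot.read_camera("top")["pixels"][150:250,380:480]
c=np.zeros((600,800,3),np.uint8);c[:,:480]=cv2.resize(a,(480,600),interpolation=2);c[:320,480:]=cv2.resize(b,(320,320),interpolation=2);cv2.imwrite("pics/z7.png",c)
```

```text
[ 0.45391634 -0.44764007  0.21202874] [ 0.59315087  0.32429983 -1.06307333] 0.260344521524395 [-0.0005  0.0016  0.1586]
```

View pics/z7.png

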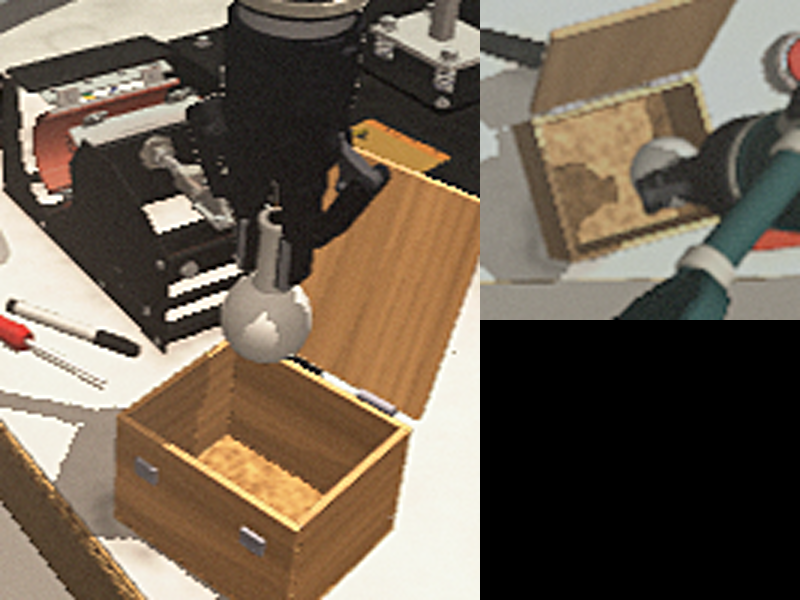

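The vase is held upright over the case opening: the belly is at (265,320) in the crop and the lid is clear of it. I'll lower it.

Emit:
{"op": "play_rows", "data": {
  "steps": [0,0.001,0.01,0,0,0.001,0.03,0,0,0.001,0.05,0,0,0.001,0.07,0,0,0.001,0.09,0,0,0.001,0.11,0,0,0.001,0.13,0,0,0.001,0.143,0,0,0.001,0.15,0,0,0.001,0.15,0]
}}

```text
time: 21.9
tool_pos: [0.4538, -0.4498, 0.0616]
tcp_rot: [-3.117, -0.391, 0.001]
wrist_force: [-0.2, -0.9, -1.2]
width: 0.261
grip_force: 29.9
```

Emit:
{"op": "play_rows", "data": {
  "steps": [0,0,0.001,0,0,0,0.002,0,0,0,0.003,0,0,0,0.004,0,0,0,0.005,0,0,0,0.006,0,0,0,0.006,0]
}}

```text
time: 22.78
tool_pos: [0.4538, -0.4498, 0.0558]
tcp_rot: [-3.117, -0.391, 0.0]
wrist_force: [-0.1, -0.2, -1.4]
width: 0.261
grip_force: 29.9
```

Emit:
{"op": "play_rows", "data": {
  "steps": [0,0,0.0005,0,0,0,0.001,0,0,0,0.0015,0,0,0,0.0015,0]
}}

```text
time: 23.28
tool_pos: [0.4539, -0.4499, 0.0544]
tcp_rot: [-3.117, -0.391, 0.0]
wrist_force: [-0.5, -1.2, -1.3]
width: 0.259
grip_force: 29.9
```

Emit:
{"op": "play_rows", "data": {
  "steps": [0,0,0.0005,0,0,0,0.001,0,0,0,0.001,0]
}}

```text
time: 23.65
tool_pos: [0.454, -0.45, 0.0537]
tcp_rot: [3.117, 0.391, 0.0]
wrist_force: [-0.8, 0.4, -0.7]
width: 0.262
grip_force: 29.8
```

Emit:
{"op": "play_rows", "data": {
  "steps": [0,0,0.0005,0,0,0,0.0005,0,0,0,0.0005,0]
}}

```text
time: 24.02
tool_pos: [0.4542, -0.4502, 0.0535]
tcp_rot: [3.117, 0.391, 0.001]
wrist_force: [-1.1, -0.2, 3.5]
width: 0.259
grip_force: 29.7
```

Emit:
{"op": "play_rows", "data": {
  "steps": [0,0,0.0005,0,0,0,0.0005,0,0,0,0.0005,0]
}}

```text
time: 24.4
tool_pos: [0.4543, -0.4503, 0.0535]
tcp_rot: [3.116, 0.391, 0.001]
wrist_force: [-0.9, 1.9, 6.3]
width: 0.259
grip_force: 29.8
```

Emit:
{"op": "play_rows", "data": {
  "steps": [0,0,-0.0008,0,0,0,-0.0008,0]
}}

```text
time: 24.65
tool_pos: [0.4541, -0.4501, 0.0535]
tcp_rot: [3.117, 0.391, 0.0]
wrist_force: [-1.4, 0.9, 3.6]
width: 0.264
grip_force: 29.6
```

Emit:
{"op": "play_rows", "data": {
  "jaw": 110,
  "grip_force": 20,
  "steps": [0,0,0,0,0,0,0,0,0,0,0,0,0,0,0,0,0,0,0,0,0,0,0,0]
}}

```text
time: 25.4
tool_pos: [0.4539, -0.45, 0.0533]
tcp_rot: [3.117, 0.391, 0.0]
wrist_force: [-0.6, 0.5, -0.4]
width: 0.567
grip_force: 0.0
```

Released. I'll retreat straight up, slowly at first.

Emit:
{"op": "play_rows", "data": {
  "steps": [0,0,-0.005,0,0,0,-0.015,0,0,0,-0.03,0,0,0,-0.05,0,0,0,-0.08,0,0,0,-0.12,0,0,0,-0.16,0,0,0,-0.2,0,0,0,-0.22,0,0,0,-0.22,0]
}}

```text
time: 26.65
tool_pos: [0.4547, -0.4508, 0.276]
tcp_rot: [3.113, 0.391, 0.004]
wrist_force: [-0.8, 1.1, -0.7]
width: 0.569
grip_force: 0.0
```

Run:
```python
from h import *
from workcell import bot
print(st()["tool_pos"])
a=bot.read_camera("side")["pixels"][150:330,230:450]
cv2.imwrite("pics/z8.png",cv2.resize(a,None,fx=3,fy=3,interpolation=2))
X=w([-.008,0]);print((proj("side",[(*X,.006),(*X,.105)])-[230,150])*3)
```

```text
[ 0.45469727 -0.45076554  0.27601426]
[[425.74137124 466.06418849]
 [436.3594342  360.61751341]]
```

View pics/z8.png

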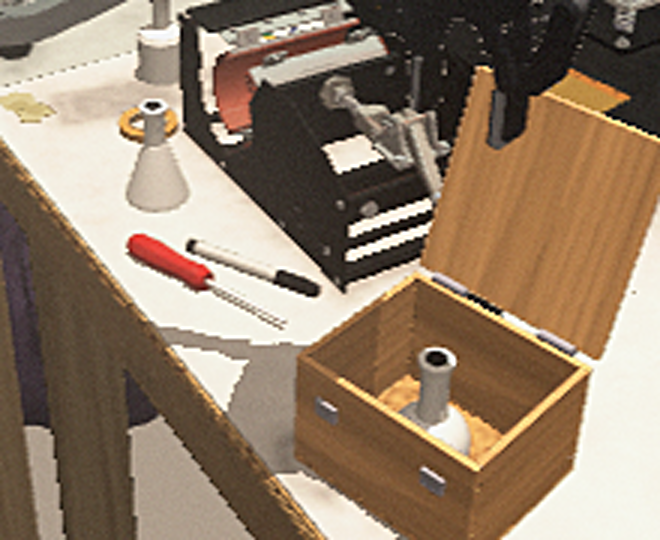

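The vase stands upright in the case: its lip at (437,357) in the crop matches the predicted (436,361). The lid is open and the other two vases are in place, so I'm handing in.

```bash
python3 -c "
from workcell import bot
print(bot.finish_job())"
```

```text
the job is handed in; nothing more can be done
None
```

I handed the job in at about 27 s: in the last picture the lid is open on its stop, the round vase stands upright and free on the case floor, and the other two vases have not been moved; the hand-in gave no verdict.

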